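# Feed the lying vial base-first down the orienting chute

### The job

One capped sample vial lies on its side on the bench; the others stand. Pick up the lying vial, turn it in line with the small sloping steel V-chute with its flat base pointing downhill and its cap uphill, lay it in the upper end of the channel and let it go there, so that it slides down by itself and comes to rest at the bottom of the channel, base against the stop plate and cap trailing.

Things in the scene. Friction and masses are not known exactly. Their poses are not given: they have to be found in the camera images.
- lying_vial: The only vial lying on its side: clear glass cylinder 25 mm in diameter, dark screw cap (21 mm diameter, last 12 mm), 54 mm long, about 20 g. Origin: centre of its flat base; its own z axis runs along it from base to cap (level at the start). It may roll if nudged. The standing vials of the same shape are bystanders.
- vial_middle (a point): The middle of the lying vial, on its axis, 27 mm from the base towards the cap; 12.5 mm above the bench at the start. A good place to grasp, fingers closing across the vial.
- chute: Fixed, slick steel V-channel (right-angled, open on top) on a base plate 66 mm wide. Origin: bench, under chute_head; x level, downhill; y across; z up. Its bottom line falls straight at 28 degrees from x -0.055 (z 0.155) to an upright stop plate, face at x 0.190 m (z 0.025). The leaves' top edges are 20 mm above the bottom line, 18 mm either side: keep opening fingers above them.
- chute_head (a point): Feeding place, 0.146 m above the bench: where the middle of a vial lying in the upper channel is, 20 mm above the bottom line (use only the position; the direction is the chute's). A vial let go here, level or sloping, up to about 30 mm above this point, drops into the V and slides down within 2 s.
Not all that is in view belongs to the job. What is shaped like the lying_vial but orange or purple is not meant.

How it is judged:
By the outcome, as a careful person would: the job done as asked, in the order asked, and still so for the second after the job is handed in, with the robot touching nothing.
It also fails if it takes over 40 s, if anything falls off the work surface, if the arm or the gripper's body presses on something with over 40 N, if the wrist force passes 120 N, or if a joint passes its speed limit or range.

### The arm

A 6-joint arm with a two-finger parallel gripper is mounted at the origin on a cart in front of the work surface, level with it; the furniture and walls round the work are solid. World frame = base frame: x ahead of the robot, y to its left, z up, the work surface at z = 0. Lengths are in mm, angles in rad, forces in N, time in s.
With the tool pointing down it reaches from about 325 to 850 mm from the base axis. Payload 15.5 kg.
Tool frame: the origin (TCP) lies between the finger pads; the fingertips stand 22 mm ahead of it and the grasp point (between the pads) lies 3 mm ahead of it; y points along the fingers, x is the direction in which the jaws open and shut, and the axes are right-handed (so a half turn about y gives the same grasp; the last joint's range is limited). The gripper opens to 91 mm and grips with 3 to 60 N. Pads are 32 mm wide; open, the fingers measure 118 mm over their backs; the gripper's body (76 mm by 178 mm) begins 60 mm behind the grasp point.
Start: joints at [1.129, 0.494, 1.345, -0, 1.302, -0.096], TCP at [212.427, 587.794, 235.915] pointing down, gripper open.
Joint ranges: [-2.91, 2.91], [-0.82, 2.16], [0.22, 2.67], [-1.22, 4.37], [0.12, 2.79], [-3.08, 3.08]. Speed limits (rad/s): [1.89, 1.89, 2.57, 3.01, 3.01, 3.01].

### API

Orientations are given as [roll, pitch, yaw] about the fixed x, y, z axes, in that order (R = Rz(yaw) Ry(pitch) Rx(roll)).
In Python, from workcell import * gives the robot as it stands.
- The arm moves only by the tool servo_tool, never from a script. Its arguments are lists of equal length, an entry for each row: "xyz": the shift along the tool's x, y, z in mm, a list of three; "dr": the turn, a rotation vector about the tool's x, y, z in degrees, a list of three; "jaw": the finger opening in mm, from 0 to 91.2. A call has 1 to 20 rows; each row is the pose to reach, as a shift and turn from the pose commanded when the call began, along the tool's axes at that moment; what a row does not reach only later rows make up. A row lasts 1/8 s, in which the tool goes at most 62.5 mm and 10.7 degrees, less where a joint would pass 70% of its speed; a pose out of reach is approached as far as the arm can. A call with a gripper value outside its range is refused whole. The fingers move at their own pace and stop on an object; the grip force is fixed at half the most. Time passes only in rows, so rows that repeat a pose let the fingers close. It gives the time, the measured TCP pose, the force and the opening at its end, in the units of the state.
- read_state(): the state, without advancing time (a new reading comes with each control period).
- grab_frame(name): name is "side" or "top"; returns a dict with "img" (384x512x3 uint8, red, green, blue), "fx", "fy", "cx", "cy" (pixels), "world_from_camera" (4x4, takes a point from camera to world coordinates). Camera axes: x right, y down, z forward; pixel columns grow to the right and rows downward; lengths in mm; the calibration is good to about 2 mm. A picture is of the moment at which its call begins. There is no depth.
- close_job(): hands the job in, once; it reports no verdict.
Trained networks look in the newest picture that a camera, given by its name, has taken for a name from the list of things; names that differ only in an ending like _2 or _b are one class to them, and where a whole thing is asked for, a point or a joint stands for the part that bears it (a point fixed in the world has none). Each returns a list of dicts, best first, with "p" (0 to 1); they miss things now and then, are a little off and sometimes report something else, mostly with a low value. They report only what shows in the picture. A call takes as long as a camera call. They do not tell look-alikes from the thing itself.
- search_frame(camera, query): "xyz" ([x, y, z] in mm, in world coordinates, good to about 4 mm: the middle of the surface that is visible of it).
- mark_of(camera, query): "xyz" ([x, y, z] in mm, in world coordinates, good to about 4 mm: a listed point, or the origin of a listed thing).
The state is a dict: "time": time; "joint_pos": joint angles; "qd": joint speeds; "effort": joint torques, N m; "eef_pos": TCP position; "tool_rot": TCP orientation; "ft_force": force on the tool from outside, world axes, zero at the start; "torque": the same for the moment, N m; "finger_gap": finger opening in mm.
Only numpy, scipy, OpenCV 4.12 (cv2) and the standard library are available. Lean on these libraries where they do the work, as an engineer would, in place of code of your own. Each camera call takes 0.05 s, during which the arm holds its last target. There are 200 camera calls.

## Working session

There is one attempt and no reset: what is moved stays moved. The work goes in short steps, Python scripts to look and compute and a tool call to move; the robot and the scene stay as the last step left them, time stands still between calls to the robot, and variables do not carry over. Pictures are saved under pics/ and viewed, about 8 in all and at most 12, crops included, and the job is handed in when it is done.

Besides the shell and the picture viewer there is one more tool, called after "Emit:" in YAML: its name, and indented under it one key for each argument. servo_tool: Moves the arm, as the interface text tells. Its arguments: {"type":"object","properties":{"xyz":{"type":"array","items":{"type":"array","items":{"type":"number"}}},"dr":{"type":"array","items":{"type":"array","items":{"type":"number"}}},"jaw":{"type":"array","items":{"type":"number"}}},"required":["xyz","dr","jaw"]}

```bash
mkdir -p pics; cat > h.py <<'E'
from workcell import *
import numpy as np, cv2
def save(c,n):
    f=grab_frame(c); cv2.imwrite(f'pics/{n}.png',f['img'][:,:,::-1]); return f
def ray(f,u,v,z):
    T=np.array(f['world_from_camera']); d=T[:3,:3]@[(u-f['cx'])/f['fx'],(v-f['cy'])/f['fy'],1]; o=T[:3,3]
    return o+d*(z-o[2])/d[2]
def proj(f,p):
    T=np.linalg.inv(np.array(f['world_from_camera'])); q=T[:3,:3]@p+T[:3,3]
    return np.array([f['fx']*q[0]/q[2]+f['cx'],f['fy']*q[1]/q[2]+f['cy']])
E
python3 - <<'E'
from h import *
np.set_printoptions(precision=1,suppress=True)
a=save('top','t0');b=save('side','s0')
cv2.imwrite('pics/b0.png',cv2.resize(a['img'][:,:,::-1],(800,600)))
print(a['world_from_camera'],a['fx'])
for c in('top','side'):
  for q in('lying_vial','vial_middle','chute','chute_head'):
    for k in mark_of(c,q)[:4]: print(c,q,np.array(k['xyz']),round(k['p'],2))
s=read_state();print(s['time'],s['eef_pos'],s['tool_rot'],s['finger_gap'])
E
```

```text
[[   0.    -1.     0.2  404.4]
 [  -1.    -0.     0.   221.4]
 [  -0.    -0.2   -1.  1103.1]
 [   0.     0.     0.     1. ]] 392.5359622925871
top lying_vial [406.3  55.5  17.4] 0.71
top lying_vial [629.9 535.4  15.5] 0.57
top lying_vial [694.2 473.3  13.4] 0.57
top lying_vial [439.2 232.8  10.8] 0.56
top vial_middle [652.6 553.2  10.1] 0.61
top vial_middle [693.5 455.4  11.9] 0.58
top vial_middle [471.8 165.   11.2] 0.57
top vial_middle [434.9  53.2   9.9] 0.57
top chute [ 516.  -106.5   -1.4] 0.6
top chute [ 511.8 -107.8  146.1] 0.3
top chute_head [ 511.9 -108.7  148.8] 0.81
side lying_vial [699.6 477.6  14.4] 0.62
side lying_vial [631.8 542.2  12.4] 0.53
side lying_vial [437.4 237.   13.5] 0.52
side lying_vial [410.3  58.9  14.1] 0.47
side vial_middle [443.7 253.8  10.2] 0.7
side vial_middle [656.2 551.4  12.3] 0.68
side vial_middle [482.3 164.   17.2] 0.62
side vial_middle [431.8  57.2  13.8] 0.62
side chute [ 512.7 -108.4    4.2] 0.92
side chute_head [ 511.5 -105.   146.3] 0.94
0.5 [212.4 587.8 235.9] [-1.6  0.   1.2] 91.35822429258701
```

View pics/b0.png

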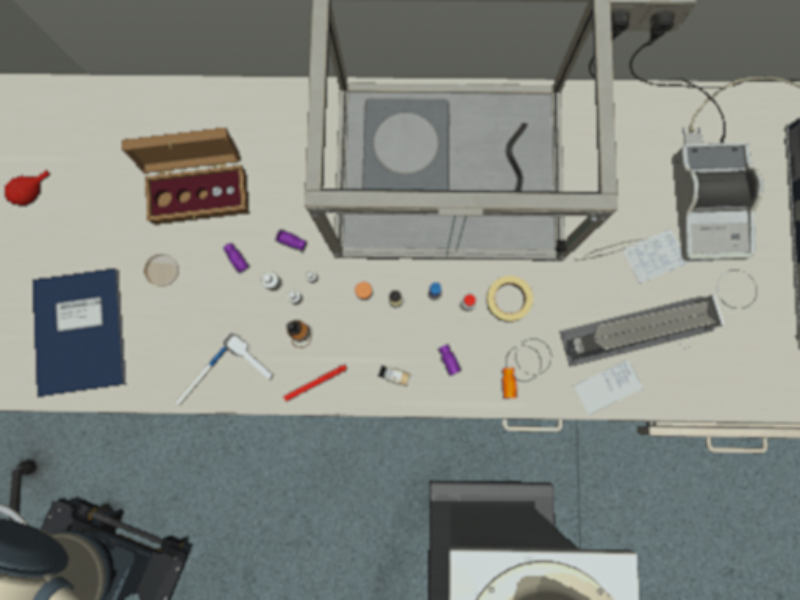

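View pics/s0.png

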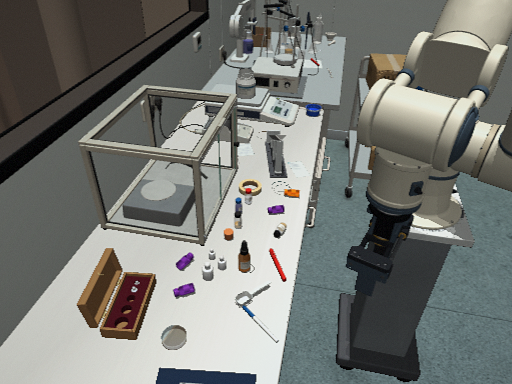

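The vial lies near (395,375) in the enlarged top view, with its dark cap apparently on the left. The chute runs from (565,345) to (718,310). I'll zoom in on both.

```bash
python3 - <<'E'
from h import *
np.set_printoptions(precision=1,suppress=True)
t=cv2.imread('pics/t0.png');s=cv2.imread('pics/s0.png')
R=lambda i,w,h:cv2.resize(i,(w,h),interpolation=cv2.INTER_CUBIC)
o=np.zeros((600,800,3),np.uint8)
o[:300,:400]=R(t[225:255,233:273],400,300)   # x10
o[:300,400:]=R(t[180:240,350:470],400,200)[:,:].repeat(1,0) if 0 else cv2.copyMakeBorder(R(t[180:240,350:470],400,200),0,100,0,0,cv2.BORDER_CONSTANT)
o[300:,:400]=R(s[215:245,260:300],400,300)
o[300:,400:]=R(s[120:180,250:330],400,300)
cv2.imwrite('pics/c0.png',o)
f=grab_frame('top')
for u,v in((243,239),(263,242),(253,240)):print(ray(f,u,v,12.5))
E
```

```text
[447.2 284.4  12.5]
[439.8 229.1  12.5]
[444.9 256.7  12.5]
```

View pics/c0.png

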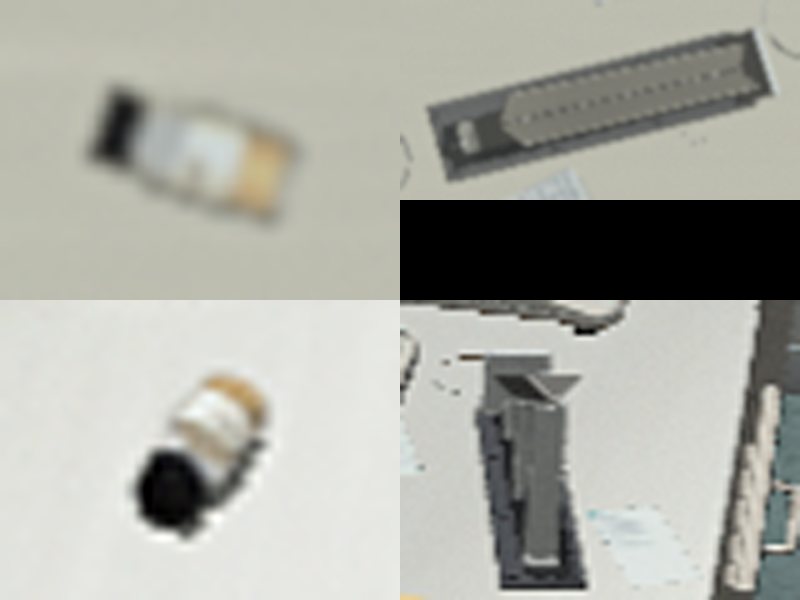

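Crop reading, top view: the cap end is at about px (243,236.6) and the base end at about (261.3,242.8), so the base points to −y. The chute's high end is on the left at about (383,215), and the stop is on the right at about (457,198).

```bash
python3 - <<'E'
from h import *
from scipy.optimize import least_squares
np.set_printoptions(precision=1,suppress=True)
f=grab_frame('top')
c=ray(f,242.8,236.6,11.5);b=ray(f,261.1,242.8,12.5);print(c,b,np.linalg.norm(c-b),(c+b)/2,np.degrees(np.arctan2(*(c-b)[1::-1])))
# chute: fit yaw & origin from V end line in top image, crop scale .3
px=lambda x,y:(350+(x-400)*.3-.35,180+y*.3-.35)
# base plate corners in crop: left (430,105),(450,180); right (750,30),(775,95)
for q in((430,105),(450,180)):print('plateL',ray(f,*px(*q),3))
# V leaves upper-end edges z=175
O=np.array([512.,-107,0])
for yaw in range(-90,-64,3):
  a=np.radians(yaw);R=np.array([[np.cos(a),-np.sin(a),0],[np.sin(a),np.cos(a),0],[0,0,1]])
  r=[]
  for p in((-55,0,155),(190,0,25),(-55,18,175),(-55,-18,175),(190,33,3),(190,-33,3)):
    u,v=proj(f,R@np.array(p)+O);r.append(((u+.35-350)/.3+400,(v+.35-180)/.3))
  print(yaw,np.array(r).round().tolist())
E
```

```text
[453.8 285.2  11.5] [437.6 234.3  12.5] 53.45045364526817 [445.7 259.7  12. ] 72.27459163066834
plateL [530.3 -38.4   3. ]
plateL [467.5 -53.6   3. ]
-90 [[498.0, 107.0], [752.0, 129.0], [505.0, 79.0], [507.0, 129.0], [737.0, 92.0], [742.0, 171.0]]
-87 [[498.0, 111.0], [751.0, 117.0], [504.0, 83.0], [509.0, 133.0], [734.0, 80.0], [743.0, 159.0]]
-84 [[499.0, 115.0], [749.0, 105.0], [503.0, 87.0], [510.0, 137.0], [730.0, 69.0], [743.0, 147.0]]
-81 [[500.0, 119.0], [746.0, 93.0], [503.0, 91.0], [512.0, 141.0], [726.0, 58.0], [743.0, 135.0]]
-78 [[500.0, 123.0], [744.0, 81.0], [502.0, 95.0], [515.0, 145.0], [721.0, 47.0], [742.0, 123.0]]
-75 [[501.0, 127.0], [740.0, 69.0], [502.0, 100.0], [517.0, 149.0], [715.0, 36.0], [740.0, 111.0]]
-72 [[503.0, 131.0], [736.0, 58.0], [502.0, 104.0], [520.0, 152.0], [710.0, 25.0], [738.0, 99.0]]
-69 [[504.0, 134.0], [731.0, 47.0], [502.0, 108.0], [522.0, 156.0], [703.0, 15.0], [735.0, 87.0]]
-66 [[506.0, 138.0], [726.0, 36.0], [503.0, 112.0], [525.0, 159.0], [696.0, 5.0], [732.0, 75.0]]
```

```bash
cat >> h.py <<'E'
from scipy.spatial.transform import Rotation as Ro
def go(p,zaz,tilt=0):
    """shift/turn to TCP p; tool z azimuth zaz deg, raised by tilt deg"""
    s=read_state();R0=Ro.from_euler('xyz',s['tool_rot']);a=np.radians(zaz)
    x=np.array([np.sin(a),-np.cos(a),0]);t=np.radians(tilt)
    z=np.array([np.cos(a)*np.cos(t),np.sin(a)*np.cos(t),np.sin(t)])
    R=Ro.from_matrix(np.c_[x,np.cross(z,x),z])
    print('xyz',R0.inv().apply(np.array(p)-s['eef_pos']).round(1).tolist(),'dr',(R0.inv()*R).as_rotvec(degrees=True).round(1).tolist())
E
python3 - <<'E'
from h import *
s=read_state();print(Ro.from_euler('xyz',s['tool_rot']).as_matrix().round(2))
go((445.7,259.7,130),72.3)
E
```

```text
[[ 0.34 -0.   -0.94]
 [ 0.94 -0.    0.34]
 [-0.   -1.    0.  ]]
xyz [-229.2, 105.9, -330.9] dr [0.0, 87.8, -0.0]
```

Emit:
servo_tool:
  xyz:
    - [-229,106,-331]
    - [-229,106,-331]
    - [-229,106,-331]
    - [-229,106,-331]
    - [-229,106,-331]
    - [-229,106,-331]
    - [-229,106,-331]
    - [-229,106,-331]
    - [-229,106,-331]
    - [-229,106,-331]
    - [-229,106,-331]
    - [-229,106,-331]
    - [-229,106,-331]
  dr:
    - [0,88,0]
    - [0,88,0]
    - [0,88,0]
    - [0,88,0]
    - [0,88,0]
    - [0,88,0]
    - [0,88,0]
    - [0,88,0]
    - [0,88,0]
    - [0,88,0]
    - [0,88,0]
    - [0,88,0]
    - [0,88,0]
  jaw: [91,91,91,91,91,91,91,91,91,91,91,91,91]

```text
time: 2.22
eef_pos: [445.8, 260.1, 130.0]
tool_rot: [-1.571, -0.0, -0.311]
ft_force: [-0.2, 0.5, 0.4]
finger_gap: 91.0
```

```bash
python3 - <<'E'
from h import *
f=save('side','s1');i=cv2.imread('pics/s1.png')[150:300,210:410]
cv2.imwrite('pics/c1.png',cv2.resize(i,(800,600),interpolation=cv2.INTER_CUBIC))
s=read_state();print(s['time'],s['eef_pos'],s['finger_gap'])
go((445.7,259.7,24.5),72.3)
for p in((445.7,259.7,12.5),(437.6,234.3,12.5),(453.8,285.2,12.5)):print((proj(f,np.array(p))-[210,150])*4)
E
```

```text
2.275 [445.810518   260.05348791 129.9514898 ] 90.78306193201927
xyz [-0.0, 105.5, -0.4] dr [-0.0, -0.1, 0.0]
[276.60296679 314.35569561]
[291.71528948 295.13717219]
[261.01319587 334.23988614]
```

View pics/c1.png

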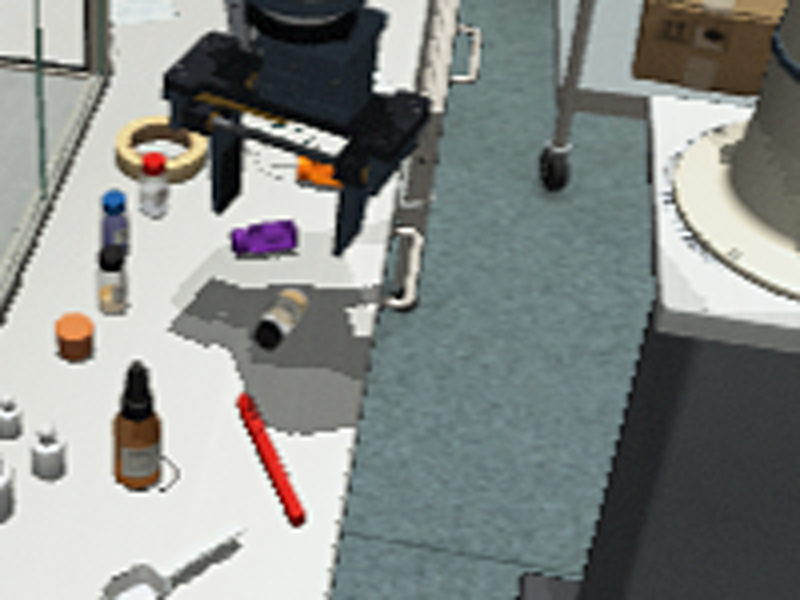

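The vial is at about (283,317) in the crop, with the cap toward the camera and the base away from it. It agrees with my prediction within 2 px, and the fingers straddle it. Descending to grip.

Emit:
servo_tool:
  xyz:
    - [0,50,0]
    - [0,90,0]
    - [0,105,0]
    - [0,105,0]
    - [0,105,0]
    - [0,105,0]
    - [0,105,0]
    - [0,105,0]
    - [0,105,0]
    - [0,105,0]
    - [0,105,0]
    - [0,105,0]
  dr:
    - [0,0,0]
    - [0,0,0]
    - [0,0,0]
    - [0,0,0]
    - [0,0,0]
    - [0,0,0]
    - [0,0,0]
    - [0,0,0]
    - [0,0,0]
    - [0,0,0]
    - [0,0,0]
    - [0,0,0]
  jaw: [91,91,91,91,60,45,35,20,20,20,20,20]

```text
time: 3.78
eef_pos: [445.9, 259.9, 24.9]
tool_rot: [-1.571, 0.0, -0.312]
ft_force: [-0.1, 0.1, -0.5]
finger_gap: 24.3
```

```bash
python3 - <<'E'
from h import *
f=grab_frame('top')
for z in(0,150,300,400):print(z,ray(f,200,163,z).round(),ray(f,200,138,z).round(),ray(f,392,138,z).round())
u=np.array([np.cos(np.radians(-76)),np.sin(np.radians(-76)),0]);t=np.radians(28)
n=u*np.sin(t)+np.array([0,0,np.cos(t)])
rel=np.array([512,-107,146])+[0,0,17]+12*n;print(rel)
go(rel+[0,0,80],104,28);go(rel,104,28);go((445.9,259.9,274),72.3)
E
```

```text
0 [664. 414.   0.] [738. 417.   0.] [ 746. -141.    0.]
150 [628. 388. 150.] [693. 391. 150.] [699. -92. 150.]
300 [593. 362. 300.] [647. 364. 300.] [653. -42. 300.]
400 [570. 344. 400.] [617. 346. 400.] [622. -10. 400.]
[ 513.3629054  -112.46631501  173.59537111]
xyz [178.5, -228.7, -333.7] dr [27.3, -31.2, 7.8]
xyz [178.5, -148.7, -333.7] dr [27.3, -31.2, 7.8]
xyz [0.0, -249.1, -0.0] dr [0.0, -0.2, -0.0]
```

Emit:
servo_tool:
  xyz:
    - [0,-50,0]
    - [0,-110,0]
    - [0,-170,0]
    - [0,-229,0]
    - [25,-229,-48]
    - [50,-229,-95]
    - [76,-229,-143]
    - [102,-229,-190]
    - [128,-229,-238]
    - [153,-229,-286]
    - [178.5,-229,-334]
    - [178.5,-229,-334]
    - [178.5,-229,-334]
    - [178.5,-229,-334]
    - [178.5,-229,-334]
  dr:
    - [0,0,0]
    - [0,0,0]
    - [0,0,0]
    - [0,0,0]
    - [4,-5,1]
    - [8,-9,2]
    - [12,-14,3]
    - [16,-18,4]
    - [20,-23,6]
    - [24,-27,7]
    - [27.3,-31.2,7.8]
    - [27.3,-31.2,7.8]
    - [27.3,-31.2,7.8]
    - [27.3,-31.2,7.8]
    - [27.3,-31.2,7.8]
  jaw: [20,20,20,20,20,20,20,20,20,20,20,20,20,20,20]

```text
time: 5.7
eef_pos: [513.2, -111.7, 254.3]
tool_rot: [-1.082, -0.0, 0.245]
ft_force: [0.2, -0.4, -0.4]
finger_gap: 24.2
```

```bash
python3 - <<'E'
from h import *
R=lambda i,w,h:cv2.resize(i,(w,h),interpolation=cv2.INTER_CUBIC)
save('side','s2');save('top','t2')
o=np.hstack([R(cv2.imread('pics/s2.png')[90:190,220:320],400,400),R(cv2.imread('pics/t2.png')[150:250,360:460],400,400)])
cv2.imwrite('pics/c2.png',o)
s=read_state();print(s['time'],s['eef_pos'],s['finger_gap'])
go([513.4,-112.5,173.6],104,28)
E
```

```text
5.8 [ 513.24606721 -112.01421276  254.19803489] 24.056559961385677
xyz [0.0, 70.9, -38.3] dr [-0.0, 0.0, -0.0]
```

View pics/c2.png

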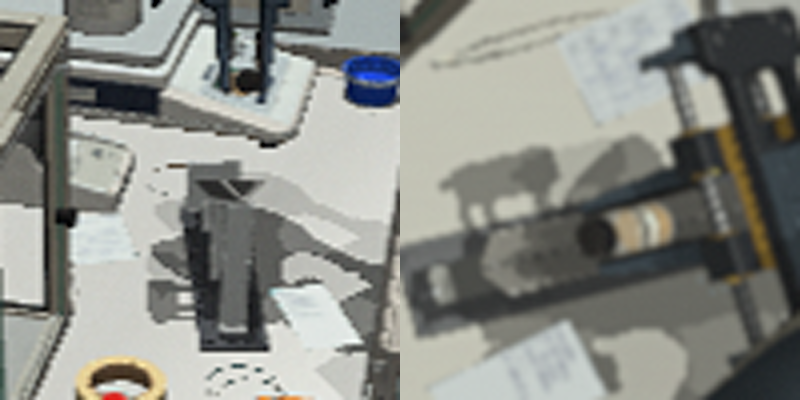

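The right-hand view shows the vial in line with the channel: cap at (600,238) uphill, base downhill. Lowering, then releasing.

Emit:
servo_tool:
  xyz:
    - [0,30,-16]
    - [0,55,-30]
    - [0,71,-38]
    - [0,71,-38]
    - [0,71,-38]
    - [0,71,-38]
    - [0,71,-38]
  dr:
    - [0,0,0]
    - [0,0,0]
    - [0,0,0]
    - [0,0,0]
    - [0,0,0]
    - [0,0,0]
    - [0,0,0]
  jaw: [20,20,20,20,20,20,20]

```text
time: 6.68
eef_pos: [513.6, -113.0, 173.9]
tool_rot: [-1.082, -0.001, 0.244]
ft_force: [-0.2, -0.7, -0.4]
finger_gap: 24.4
```

```bash
python3 - <<'E'
from h import *
R=lambda i,w,h:cv2.resize(i,(w,h),interpolation=cv2.INTER_CUBIC)
save('side','s3');save('top','t3')
o=np.hstack([R(cv2.imread('pics/s3.png')[110:160,250:300],400,400),R(cv2.imread('pics/t3.png')[180:230,375:425],400,400)])
cv2.imwrite('pics/c3.png',o)
E
```

```text
(no output)
```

View pics/c3.png

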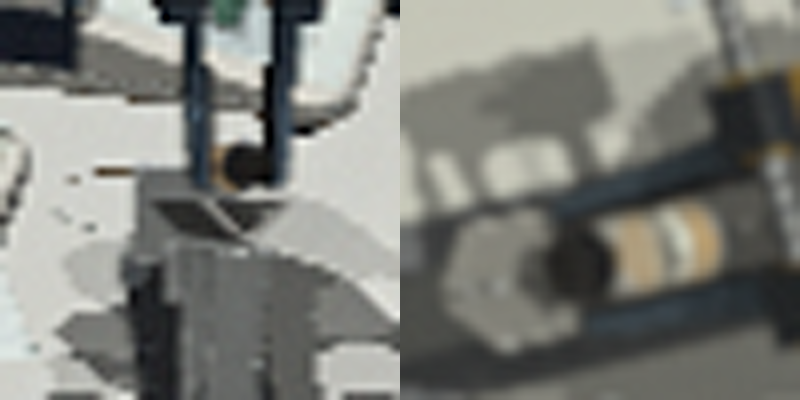

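The vial is centred over the V in both views (side: vial at (240,165) above the V; top: its axis lies on the bottom line). The fingers are clear above the leaf edges. Releasing.

Emit:
servo_tool:
  xyz:
    - [0,0,0]
    - [0,0,0]
    - [0,0,0]
    - [0,0,0]
    - [0,0,0]
    - [0,-20,0]
    - [0,-60,0]
    - [0,-110,0]
    - [0,-150,0]
    - [0,-150,0]
    - [0,-150,0]
    - [0,-150,0]
    - [0,-150,0]
    - [0,-150,0]
    - [0,-150,0]
    - [0,-150,0]
    - [0,-150,0]
    - [0,-150,0]
  dr:
    - [0,0,0]
    - [0,0,0]
    - [0,0,0]
    - [0,0,0]
    - [0,0,0]
    - [0,0,0]
    - [0,0,0]
    - [0,0,0]
    - [0,0,0]
    - [0,0,0]
    - [0,0,0]
    - [0,0,0]
    - [0,0,0]
    - [0,0,0]
    - [0,0,0]
    - [0,0,0]
    - [0,0,0]
    - [0,0,0]
  jaw: [70,70,70,70,70,70,70,70,70,70,70,70,70,70,70,70,70,70]

```text
time: 9.02
eef_pos: [530.4, -181.3, 305.8]
tool_rot: [-1.082, 0.0, 0.244]
ft_force: [-0.0, -0.2, 0.1]
finger_gap: 69.9
```

```bash
python3 - <<'E'
from h import *
R=lambda i,w,h:cv2.resize(i,(w,h),interpolation=cv2.INTER_CUBIC)
save('side','s4');save('top','t4')
o=np.hstack([R(cv2.imread('pics/s4.png')[90:190,220:320],400,400),R(cv2.imread('pics/t4.png')[150:250,370:470],400,400)])
cv2.imwrite('pics/c4.png',o)
for c in('top','side'):
  for q in('lying_vial','vial_middle'):
    for k in mark_of(c,q): 
      if k['xyz'][1]<-50:print(c,q,k['xyz'],k['p'])
E
```

```text
top lying_vial [559.0, -287.6, 49.9] 0.49
top vial_middle [514.9, -105.8, -2.4] 0.68
top vial_middle [552.0, -259.0, 55.9] 0.5
side lying_vial [564.2, -287.1, 46.2] 0.57
side vial_middle [556.4, -266.9, 58.7] 0.49
```

View pics/c4.png

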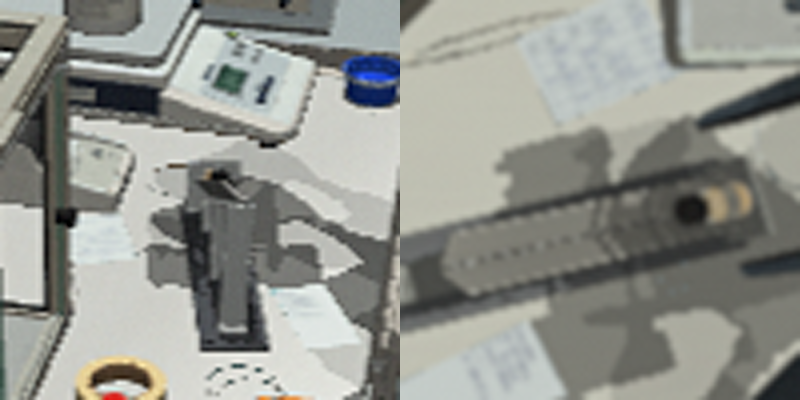

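```bash
python3 - <<'E'
from h import *
for k in mark_of('side','lying_vial'):
  if k['xyz'][1]<-50:print(k)
close_job()
E
```

```text
{'xyz': [564.2, -287.1, 46.2], 'p': 0.57}
the job is handed in; nothing more can be done
```

I gripped the lying vial across its middle, turned it and tilted it to the chute's 28° slope with its base downhill. I let it go about 17 mm above the feeding place, and it slid down by itself. The job was handed in at about 9 s, with the gripper backed off well above the chute.

- **Final pictures:** The vial lies in the bottom of the channel with its base at the stop plate and its dark cap uphill.
- **Base position:** Both cameras put the base about 187 mm down the chute, and the stop plate is at 190 mm. This matches a vial resting against the stop.
- **At rest:** This rests on one set of pictures taken about 2 s after release, the end of the time the slide should take. My last position check reread those pictures, so it does not prove the vial was still.
- **Forces:** Every reading at the end of a move stayed below 1 N.
- **One disagreement:** The top-camera network also reported a vial middle at about (515, -106, -2) mm. The picture shows no vial there, so I treated it as a false detection.

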